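# Run a fingertip along the sprung pads of a dial fixture

### The arm

A 6-joint arm with a two-finger parallel gripper is mounted at the origin on the work surface. World frame = base frame: x ahead of the robot, y to its left, z up, the work surface at z = 0. Lengths are in m, angles in rad, forces in N, time in s.
With the tool pointing down it reaches from about 0.35 to 0.775 m from the base axis. Payload 5.5 kg.
Tool frame: the origin (TCP) lies midway between the tips of the shut fingers; the grasp point (between the pads) lies hold_point_z behind it (hold_point_z is the distance from the TCP to the grasp point, in m); z points along the fingers, y is the direction in which the jaws open and shut (so a half turn about z gives the same grasp; the last joint's range is limited). The gripper opens to 85 mm and grips with 20 to 120 N. Pads are 22 mm wide; open, the fingers measure 114 mm over their backs; the gripper's body (76 mm by 85 mm) begins 54 mm behind the grasp point. The pads swing forward as they close: fully open they stand 13 mm farther back than shut.
Start: joints at [1.115, 0.313, 0.046, 1.304, 0, 1.431], TCP at [0.179, 0.547, 0.231] pointing down, gripper open.
Joint ranges: [-2.76, 2.76], [-0.86, 1.69], [-1.03, 1.26], [-2.2, 2.34], [-1.47, 1.5], [-3.14, 3.14]. Speed limits (rad/s): [2.57, 2.57, 3.14, 3.14, 3.14, 3.14].

### API

Orientations are given as a unit quaternion [w, x, y, z].
In Python, from workcell import * gives the robot as it stands. The module is installed in compiled form; this text tells all that it offers.
- The arm moves only by the tool jog_arm, never from a script. Its argument "plan" is a list of rows, each a list of 6 numbers: the shift along the world's x, y, z in m, then the turn, a rotation vector about the world's x, y, z in degrees. A call has exactly 10 rows; each row shifts and turns the commanded pose from where the row before left it; what a row does not reach is not made up. A row lasts 1/10 s, in which the tool goes at most 50 mm and 8.59 degrees, less where a joint would pass 70% of its speed; a pose out of reach is approached as far as the arm can. A call with a gripper value outside its range is refused whole. "hand" is the opening, from 0 (shut) to 1 (fully open), set as the call begins (left out, the last holds). The fingers move at their own pace and stop on an object; "force" is the grip in N (left out, the last holds). Time passes only in rows, so rows that do not move let the fingers close, or fill a call up. It gives the time, the measured TCP pose, the force and the opening at its end, in the units of the state.
- get_state(): the state, without advancing time (a new reading comes with each control period).
- read_camera(name): name is "side" or "top" or "wrist"; returns the picture (480x640x3 uint8, red, green, blue); there is no depth.
- calibration(name): a dict with "K" (3x3 intrinsics, pixels), "world_to_cam" (4x4, takes a point from world to camera coordinates). Camera axes: x right, y down, z forward; pixel columns grow to the right and rows downward; lengths in m; the calibration is good to about 2 mm. The wrist camera is an equidistant fisheye: a pixel r from the principal point sees the ray r / f radians off the axis. A picture is of the moment at which its call begins: read the wrist's pose just before it. calibration takes no time and is no camera call; for the wrist camera it gives the pose at the moment of the call.
- hand_in(): hands the job in, once; it reports no verdict.
The state is a dict: "clock": time; "joint_pos": joint angles; "qvel": joint speeds; "tau": joint torques, N m; "tcp_pos": TCP position; "orientation": TCP orientation; "wrist_force": force on the tool from outside, world axes, zero at the start; "ft_torque": the same for the moment, N m; "finger_gap": finger opening in m.
Only numpy, scipy, OpenCV 4.12 (cv2) and the standard library are available. Lean on these libraries where they do the work, as an engineer would, in place of code of your own. Each camera call takes 0.05 s, during which the arm holds its last target.

### The job

Check the sprung support pads of the dial fixture before the next cover is loaded: with the closed fingertips, run lightly along the curved row from the red pad to the green pad, so that each of the five pads in turn dips about 5 mm while the others stay up, and none is pushed down to its stop. Do not pull the pads up, and leave the pin, the gauge, the bin and the cover where they are. Finish clear of the fixture with all the pads sprung back up.

Things in the scene. Friction and masses are not known exactly. Their poses are not given: they have to be found in the camera images.
- dial: Fixed round dial fixture: grey base under an aluminium plate, 250 mm diameter, flat upper face 42 mm above the work surface. Origin: centre of its underside on the work surface, z up. Five pads stand on an arc of 95 mm radius about its centre, at 56 (red), 28, 0, -28, -56 (green) degrees, counted counter-clockwise from its own x axis; neighbours are 46 mm apart. The dial may stand turned any way round.
- pad1_top (a point): Middle of the top of sprung pad 1 (red, the first of the row), 26 mm above the dial plate (68 mm above the work surface) when at rest; moves with the pad. The pad is a mushroom head of 32 mm diameter: a shallow cone rising 8 mm from its 4 mm high rim to the middle (30 degrees), on a stem, so a fingertip sliding level, less than 8 mm below the tops, rides up onto it and presses it down. Below that it would catch on the rim.
- pad2_top (a point): Middle of the top of sprung pad 2 (black, second), 26 mm above the dial plate (68 mm above the work surface) when at rest; moves with the pad. The pad is a mushroom head of 32 mm diameter: a shallow cone rising 8 mm from its 4 mm high rim to the middle (30 degrees), on a stem, so a fingertip sliding level, less than 8 mm below the tops, rides up onto it and presses it down. Below that it would catch on the rim.
- pad3_top (a point): Middle of the top of sprung pad 3 (black, third), 26 mm above the dial plate (68 mm above the work surface) when at rest; moves with the pad. The pad is a mushroom head of 32 mm diameter: a shallow cone rising 8 mm from its 4 mm high rim to the middle (30 degrees), on a stem, so a fingertip sliding level, less than 8 mm below the tops, rides up onto it and presses it down. Below that it would catch on the rim.
- pad4_top (a point): Middle of the top of sprung pad 4 (black, fourth), 26 mm above the dial plate (68 mm above the work surface) when at rest; moves with the pad. The pad is a mushroom head of 32 mm diameter: a shallow cone rising 8 mm from its 4 mm high rim to the middle (30 degrees), on a stem, so a fingertip sliding level, less than 8 mm below the tops, rides up onto it and presses it down. Below that it would catch on the rim.
- pad5_top (a point): Middle of the top of sprung pad 5 (green, the last of the row), 26 mm above the dial plate (68 mm above the work surface) when at rest; moves with the pad. The pad is a mushroom head of 32 mm diameter: a shallow cone rising 8 mm from its 4 mm high rim to the middle (30 degrees), on a stem, so a fingertip sliding level, less than 8 mm below the tops, rides up onto it and presses it down. Below that it would catch on the rim.
- pad1 (a joint): How far pad 1 is pressed straight down, in m: 0 at rest, 0.012 at its bottom stop, below 0 if pulled up. A spring of 0.7 N per mm brings it back up.
- pad2 (a joint): How far pad 2 is pressed straight down, in m: 0 at rest, 0.012 at its bottom stop, below 0 if pulled up. A spring of 0.7 N per mm brings it back up.
- pad3 (a joint): How far pad 3 is pressed straight down, in m: 0 at rest, 0.012 at its bottom stop, below 0 if pulled up. A spring of 0.7 N per mm brings it back up.
- pad4 (a joint): How far pad 4 is pressed straight down, in m: 0 at rest, 0.012 at its bottom stop, below 0 if pulled up. A spring of 0.7 N per mm brings it back up.
- pad5 (a joint): How far pad 5 is pressed straight down, in m: 0 at rest, 0.012 at its bottom stop, below 0 if pulled up. A spring of 0.7 N per mm brings it back up.
- pin_mid (a point): Bystander: loose brass locating pin, 22 mm diameter, 42 mm tall, standing on the dial plate inside the arc, 50 to 100 mm from the pads; the point is its centre, half-way up.
- gauge_mid (a point): Bystander: loose plug gauge with blue handle and steel nose, 24 mm diameter, 48 mm tall, standing on the dial plate on the side away from the pads; the point is its centre, half-way up.
- bin: Bystander: loose blue open bin of screws, 110 x 150 mm (x, y), 55 mm high, on the table beside the dial; origin at the centre of its underside.
- cover: Bystander: loose black moulded cover with ribs, 120 x 170 mm (x, y), 26 mm high, on the table on the other side of the dial; origin at the centre of its underside.

How it is judged:
By the outcome, as a careful person would: the job done as asked, in the order asked, and still so for the second after the job is handed in, with the robot touching nothing.
It also fails if it takes over 48 s, if anything falls off the work surface, if the arm or the gripper's body presses on something with over 40 N, if the wrist force passes 120 N, or if a joint passes its speed limit or range.

## Working session

There is one attempt and no reset: what is moved stays moved. The work goes in short steps, Python scripts to look and compute and a tool call to move; the robot and the scene stay as the last step left them, time stands still between calls to the robot, and variables do not carry over. Pictures are saved under pics/ and viewed, and the job is handed in when it is done.

Besides the shell and the picture viewer there is one more tool, called after ">>>" as name(argument=value, ...) on one line, values as JSON. jog_arm: Moves the arm, as the interface text tells. Its arguments: {"type":"object","properties":{"plan":{"type":"array","items":{"type":"array","items":{"type":"number"}}},"hand":{"type":"number"},"force":{"type":"number"}},"required":["plan"]}

```bash
mkdir -p pics; python3 - <<'E'
from workcell import *
import cv2
s=get_state(); print(s)
for n in("side","top"):
    c=calibration(n); print(n,c)
    cv2.imwrite(f"pics/{n}0.png",read_camera(n)[:,:,::-1])
E
```

```text
{'clock': 0.0, 'joint_pos': array([ 1.11538922e+00,  3.14044887e-01,  4.49576653e-02,  1.30357181e+00,
       -1.00640904e-05,  1.43122729e+00]), 'qvel': array([ 1.07112171e-03, -1.19819085e-03,  1.22776220e-03, -2.30894269e-03,
       -1.10221438e-05,  1.11476571e-03]), 'tau': array([ 5.10592799e-04, -4.80630255e+01,  2.98534030e+01,  1.94238068e-02,
        6.86060787e-06, -4.20471594e-06]), 'tcp_pos': array([0.17837132, 0.54609774, 0.23037483]), 'orientation': array([-2.68186046e-04,  1.57263402e-01,  9.87556254e-01, -8.91916758e-04]), 'wrist_force': array([ 0.05784211, -0.01216397,  0.40695324]), 'ft_torque': array([0.00617213, 0.00376391, 0.11166295]), 'finger_gap': 0.08555705660950093}
side {'K': array([[583.36205503,   0.        , 322.6999055 ],
       [  0.        , 583.36205503, 244.04649378],
       [  0.        ,   0.        ,   1.        ]]), 'world_to_cam': array([[-0.96608663, -0.25782695, -0.01420837,  0.5682929 ],
       [-0.12087272,  0.50016687, -0.85745139,  0.12794881],
       [ 0.22818063, -0.82665492, -0.51436877,  1.15744702],
       [ 0.        ,  0.        ,  0.        ,  1.        ]])}
top {'K': array([[527.9878808 ,   0.        , 322.10993461],
       [  0.        , 527.9878808 , 241.20819096],
       [  0.        ,   0.        ,   1.        ]]), 'world_to_cam': array([[ 0.0215989 , -0.99975872, -0.00399831, -0.01960389],
       [-0.99822144, -0.02134308, -0.05566355,  0.56087827],
       [ 0.05556479,  0.00519347, -0.99844158,  1.26806541],
       [ 0.        ,  0.        ,  0.        ,  1.        ]])}
```

View pics/top0.png

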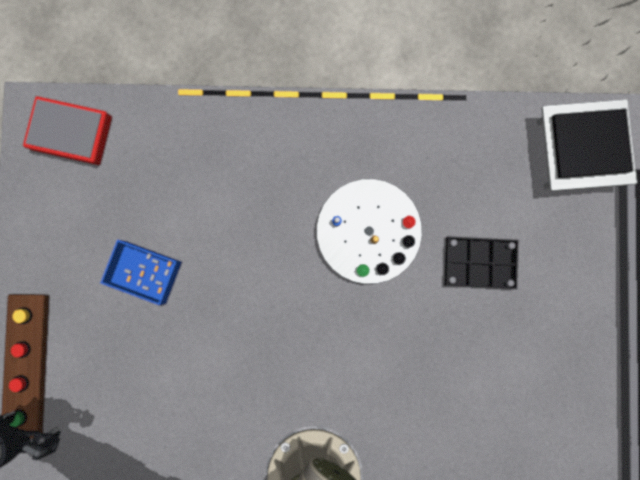

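View pics/side0.png

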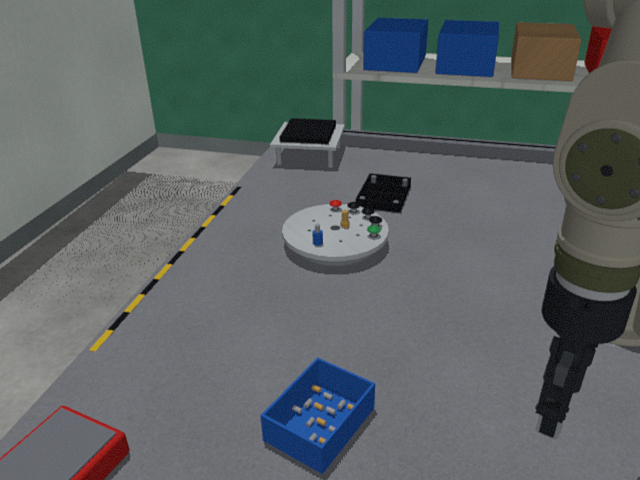

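The top view shows the dial at about (369,231), red pad (409,222), blacks (408,241), (399,259), (382,268) and green (362,270). The pin at (375,240) is inside the arc and the gauge is at (336,221). Next I'll locate these precisely.

```bash
cat > h.py <<'E'
import numpy as np, cv2
from workcell import *
def proj(n,P,c=None):
    c=c or calibration(n); P=np.atleast_2d(P); q=P@c["world_to_cam"][:3,:3].T+c["world_to_cam"][:3,3]
    u=q@c["K"].T; return u[:,:2]/u[:,2:]
def back(n,uv,z):
    c=calibration(n); R=c["world_to_cam"][:3,:3];t=c["world_to_cam"][:3,3]
    uv=np.atleast_2d(uv); d=np.c_[uv,np.ones(len(uv))]@np.linalg.inv(c["K"]).T@R; o=-R.T@t
    return o+d*((z-o[2])/d[:,2])[:,None]
E
python3 - <<'E'
from h import *
from scipy.optimize import least_squares
im=cv2.imread("pics/top0.png"); 
b,g,r=[im[:,:,i].astype(int) for i in range(3)]
Y,X=np.mgrid[:480,:640]; roi=(abs(X-369)<60)&(abs(Y-231)<60)
masks={'red':(r-np.maximum(g,b)>60)&roi,'green':(g-np.maximum(r,b)>30)&roi,'black':(np.maximum(r,np.maximum(g,b))<70)&roi}
pts=[]
for k,m in masks.items():
    n,l,st,ce=cv2.connectedComponentsWithStats(m.astype(np.uint8))
    for i in range(1,n):
        if st[i,4]>15: print(k,st[i],ce[i],back("top",ce[i],.062)[0])
m=((np.minimum(r,np.minimum(g,b))>200)&roi).astype(np.uint8)
cs,_=cv2.findContours(m,cv2.RETR_EXTERNAL,cv2.CHAIN_APPROX_NONE)
c=max(cs,key=cv2.contourArea)[:,0,:].astype(float); P=back("top",c,.042)
f=least_squares(lambda p:np.hypot(P[:,0]-p[0],P[:,1]-p[1])-p[2],[.5,-.1,.12],loss='soft_l1',f_scale=.002); print(f.x)
cv2.imwrite("pics/top0z.png",cv2.resize(im[170:295,300:435],None,fx=5,fy=4.8*5/4.8,interpolation=cv2.INTER_CUBIC)[:600])
ims=cv2.imread("pics/side0.png"); cv2.imwrite("pics/side0z.png",cv2.resize(ims[180:280,270:400],None,fx=6,fy=6,interpolation=cv2.INTER_CUBIC))
E
```

```text
red [403 216  13  12 126] [408.67460317 221.42857143] [ 0.60940342 -0.2098656   0.062     ]
green [357 265  12  12 118] [362.66101695 270.1779661 ] [ 0.4928689  -0.10393025  0.062     ]
black [403 236  11  11  96] [407.95833333 241.04166667] [ 0.56327459 -0.2087651   0.062     ]
black [393 253  12  11  95] [398.24210526 258.14736842] [ 0.52274145 -0.18657483  0.062     ]
black [377 264  11  10  92] [381.91304348 268.57608696] [ 0.49757436 -0.14880186  0.062     ]
[ 0.58749738 -0.11870078  0.12267411]
```

View pics/side0z.png

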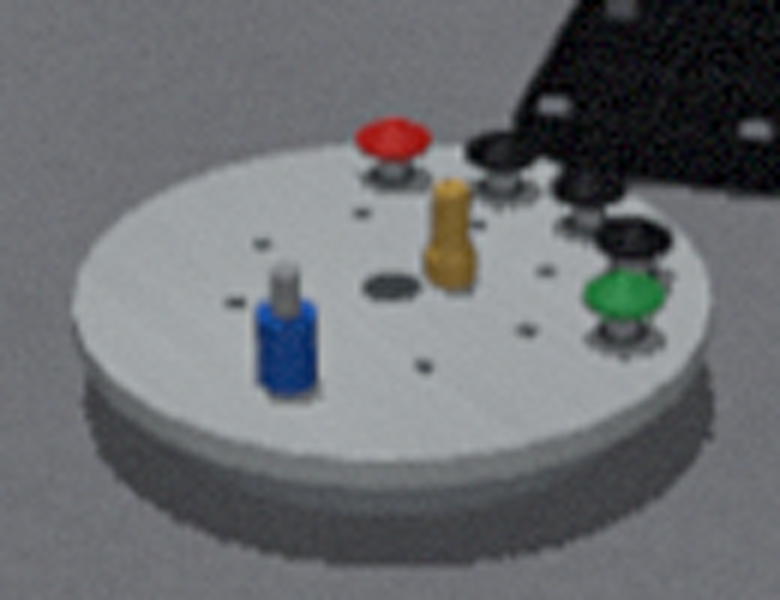

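View pics/top0z.png

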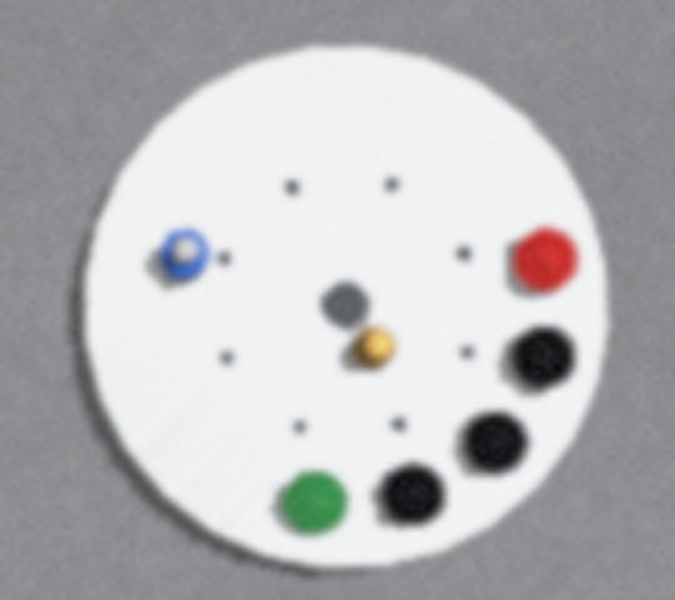

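```bash
python3 - <<'E'
from h import *
from scipy.optimize import least_squares
uv=np.array([[408.675,221.43],[407.96,241.04],[398.24,258.15],[381.91,268.58],[362.66,270.18]])
a=np.radians([56,28,0,-28,-56]); c=calibration("top")
M=lambda p,z,r=.095:np.c_[p[0]+r*np.cos(a+p[2]),p[1]+r*np.sin(a+p[2]),0*a+z]
f=least_squares(lambda p:(proj("top",M(p,.061),c)-uv).ravel(),[.5875,-.1187,np.radians(-132)])
print(f.x,np.degrees(f.x[2]),f.fun.reshape(-1,2).round(2)); print(M(f.x,.068).round(4))
print("side px",proj("side",M(f.x,.062)).round(1))
print("pin",back("top",[[375,239.3]],.084),"gauge",back("top",[[337,220]],.09))
s=np.degrees(f.x[2])
for d in (84,):
    t=np.radians(d)+f.x[2]; print(f.x[0]+.095*np.cos(t),f.x[1]+.095*np.sin(t))
E
```

```text
[ 0.58697776 -0.11721966 -2.31093731] -132.406954513989 [[-0.2   0.08]
 [ 0.13  0.  ]
 [ 0.28 -0.06]
 [ 0.07  0.04]
 [-0.29 -0.06]]
[[ 0.6093 -0.2096  0.068 ]
 [ 0.5633 -0.2092  0.068 ]
 [ 0.5229 -0.1874  0.068 ]
 [ 0.4975 -0.1491  0.068 ]
 [ 0.493  -0.1033  0.068 ]]
side px [[336.  202. ]
 [354.2 204. ]
 [368.8 209.8]
 [376.3 218.4]
 [374.6 228. ]]
pin [[ 0.56436046 -0.12947969  0.084     ]] gauge [[ 0.60649447 -0.0410456   0.09      ]]
0.6500421221731956 -0.18826813595095399
```

>>> jog_arm(plan=[[0.02, -0.03, 0.0, 0, 0, 5], [0.027, -0.042, 0, 0, 0, 6], [0.027, -0.042, 0, 0, 0, 6], [0.027, -0.042, 0, 0, 0, 6], [0.027, -0.042, 0, 0, 0, 6], [0.027, -0.042, 0, 0, 0, 6], [0.027, -0.042, 0, 0, 0, 6], [0.027, -0.042, 0, 0, 0, 6], [0.027, -0.042, 0, 0, 0, 6], [0.027, -0.042, 0, 0, 0, 6]], hand=0)

```text
clock: 1.1
tcp_pos: [0.4421, 0.1366, 0.2312]
orientation: [-0.0, -0.351, 0.936, 0.0]
wrist_force: [0.2, 1.4, 0.0]
finger_gap: -0.0001
```

```bash
python3 - <<'E'
from h import *
print(calibration("wrist"),get_state()["tcp_pos"])
cv2.imwrite("pics/w1.png",read_camera("wrist")[:,:,::-1])
im=read_camera("side")[:,:,::-1]; cv2.imwrite("pics/s1.png",im)
p=proj("side",get_state()["tcp_pos"])[0].astype(int);print(p)
cv2.imwrite("pics/s1z.png",cv2.resize(im[p[1]-80:p[1]+20,p[0]-60:p[0]+60],None,fx=6,fy=6,interpolation=cv2.INTER_CUBIC))
E
```

```text
{'K': array([[371.64829954,   0.        , 320.29387464],
       [  0.        , 371.64829954, 233.60334972],
       [  0.        ,   0.        ,   1.        ]]), 'world_to_cam': array([[-6.58119266e-01,  7.52913647e-01,  2.69395045e-04,
         1.87257356e-01],
       [ 7.23349050e-01,  6.32177590e-01,  2.77700642e-01,
        -4.41756789e-01],
       [ 2.08914297e-01,  1.82955009e-01, -9.60667622e-01,
         2.62579237e-01],
       [ 0.00000000e+00,  0.00000000e+00,  0.00000000e+00,
         1.00000000e+00]])} [0.44208691 0.13664802 0.23117227]
[379 211]
```

View pics/w1.png

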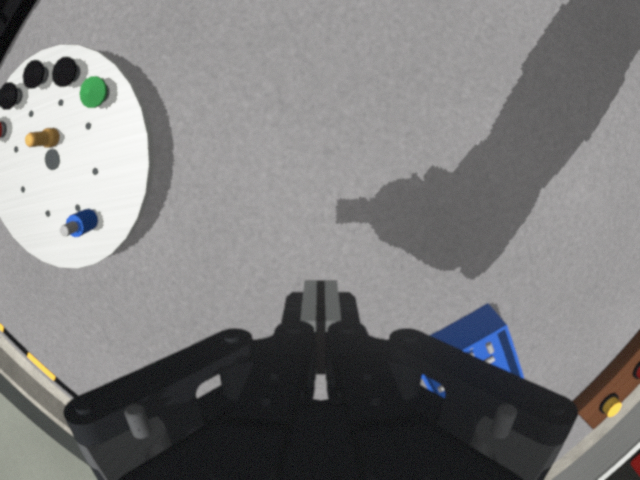

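View pics/s1z.png

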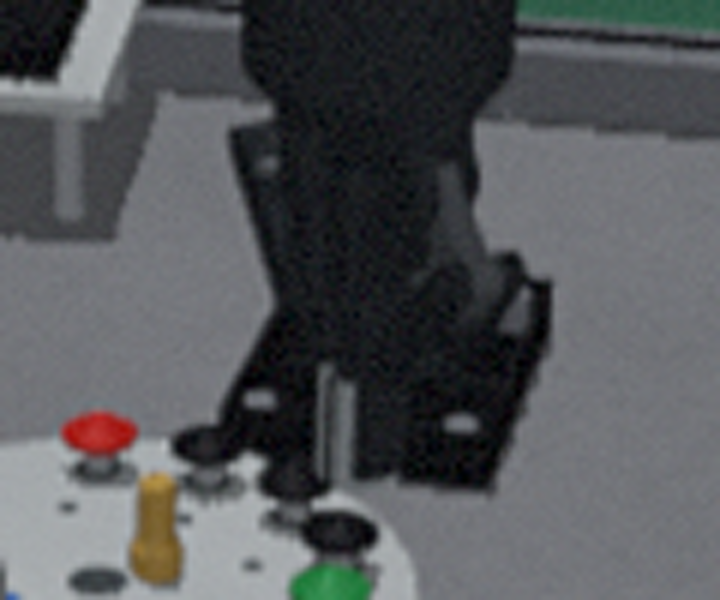

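The wrist view shows the grey closed tips at u 303–339, v≈281, with black backs spanning 288–355 behind them. I'll size the tip next.

```bash
python3 - <<'E'
from h import *
from scipy.spatial.transform import Rotation as Ro
c=calibration("wrist"); s=get_state(); q=s["orientation"]; R=Ro.from_quat([q[1],q[2],q[3],q[0]]).as_matrix()
W=c["world_to_cam"]; K=c["K"]
def fe(P):
    q=W[:3,:3]@P+W[:3,3]; th=np.arctan2(np.hypot(q[0],q[1]),q[2]); d=q[:2]/np.hypot(*q[:2]); return (K[0,0]*th*d+K[:2,2]).round(1)
for x in(-.011,0,.011):
  for y in (-.0145,-.007,0,.007,.0145):
    for z in (0,-.02): print(x,y,z,fe(s["tcp_pos"]+R@np.array([x,y,z])))
print("cam in tool",R.T@(-W[:3,:3].T@W[:3,3]-s["tcp_pos"]))
im=cv2.imread("pics/w1.png"); cv2.imwrite("pics/w1z.png",cv2.resize(im[260:400,230:410],None,fx=4,fy=4))
E
```

```text
-0.011 -0.0145 0 [285.9 322.2]
-0.011 -0.0145 -0.02 [281.7 346.9]
-0.011 -0.007 0 [302.8 322.4]
-0.011 -0.007 -0.02 [300.7 347.2]
-0.011 0 0 [318.6 322.4]
-0.011 0 -0.02 [318.5 347.3]
-0.011 0.007 0 [334.5 322.4]
-0.011 0.007 -0.02 [336.2 347.3]
-0.011 0.0145 0 [351.4 322.2]
-0.011 0.0145 -0.02 [355.2 347. ]
0 -0.0145 0 [284.9 300.1]
0 -0.0145 -0.02 [280.4 323.1]
0 -0.007 0 [302.3 300.3]
0 -0.007 -0.02 [300.  323.4]
0 0 0 [318.6 300.3]
0 0 -0.02 [318.4 323.5]
0 0.007 0 [334.9 300.3]
0 0.007 -0.02 [336.8 323.4]
0 0.0145 0 [352.3 300.2]
0 0.0145 -0.02 [356.4 323.2]
0.011 -0.0145 0 [284.  276.7]
0.011 -0.0145 -0.02 [279.1 297.5]
0.011 -0.007 0 [301.9 276.8]
0.011 -0.007 -0.02 [299.4 297.7]
0.011 0 0 [318.6 276.8]
0.011 0 -0.02 [318.3 297.7]
0.011 0.007 0 [335.3 276.8]
0.011 0.007 -0.02 [337.3 297.7]
0.011 0.0145 0 [353.1 276.7]
0.011 0.0145 -0.02 [357.6 297.5]
cam in tool [ 0.07134331  0.0007115  -0.14367584]
```

View pics/w1z.png

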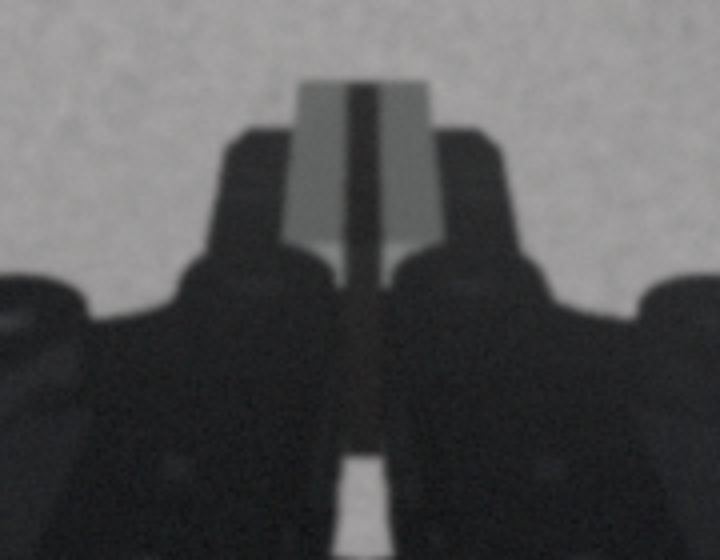

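>>> jog_arm(plan=[[0.015, -0.024, 0, 0, 0, 0], [0.024, -0.038, 0, 0, 0, 0], [0.024, -0.038, 0, 0, 0, 0], [0.024, -0.038, 0, 0, 0, 0], [0.024, -0.038, 0, 0, 0, 0], [0.024, -0.038, 0, 0, 0, 0], [0.024, -0.038, 0, 0, 0, 0], [0.024, -0.038, 0, 0, 0, 0], [0.02, -0.028, 0, 0, 0, 0], [0.005, -0.007, 0, 0, 0, 0.5]])

```text
clock: 2.2
tcp_pos: [0.6508, -0.189, 0.2294]
orientation: [-0.001, -0.352, 0.936, 0.0]
wrist_force: [0.1, 0.7, -0.3]
finger_gap: -0.0003
```

>>> jog_arm(plan=[[0, 0, -0.01, 0, 0, 0], [0, 0, -0.02, 0, 0, 0], [0, 0, -0.02, 0, 0, 0], [0, 0, -0.02, 0, 0, 0], [0, 0, -0.02, 0, 0, 0], [0, 0, -0.01, 0, 0, 0], [0, 0, -0.01, 0, 0, 0], [0, 0, 0, 0, 0, 0], [0, 0, 0, 0, 0, 0], [0, 0, 0, 0, 0, 0]])

```text
clock: 3.2
tcp_pos: [0.6502, -0.1866, 0.1225]
orientation: [0.001, -0.354, 0.935, -0.001]
wrist_force: [-0.2, -0.1, 0.2]
finger_gap: -0.0001
```

```bash
cat >> h.py <<'E'
C0=np.array([.5870,-.1172]); A0=-132.4
def show(tag):
    s=get_state(); print(s["clock"],s["tcp_pos"].round(4),s["wrist_force"].round(2),s["orientation"].round(3))
    q=s["orientation"]; print("yaw",np.degrees(np.arctan2(2*q[2]**2-1+2*q[0]**2,2*(q[1]*q[2]-q[0]*q[3]))).round(1))
    v=s["tcp_pos"][:2]-C0; print("r",np.hypot(*v).round(4),"d",((np.degrees(np.arctan2(v[1],v[0]))-A0+180)%360-180).round(1))
    im=read_camera("side")[:,:,::-1]; a=cv2.resize(im[150:270,270:400],None,fx=5,fy=5,interpolation=cv2.INTER_CUBIC)
    cv2.imwrite(f"pics/{tag}s.png",a)
E
python3 - <<'E'
from h import *
show("a")
W=calibration("wrist");im=read_camera("wrist")[:,:,::-1].copy()
t=np.radians(A0+np.array([56,28,0,-28,-56]))
for a in t:
    P=np.array([C0[0]+.095*np.cos(a),C0[1]+.095*np.sin(a),.068]); T=W["world_to_cam"];K=W["K"]
    q=T[:3,:3]@P+T[:3,3]; th=np.arctan2(np.hypot(q[0],q[1]),q[2]); u=K[0,0]*th*q[:2]/np.hypot(*q[:2])+K[:2,2]; print(u.round(1))
    cv2.circle(im,tuple(u.astype(int)),3,(255,255,0),1)
cv2.imwrite("pics/aw.png",im)
E
```

```text
3.2 [ 0.6502 -0.1866  0.1225] [-0.15 -0.06  0.25] [ 0.001 -0.354  0.935 -0.001]
yaw 131.4
r 0.0939 d 84.7
[337.6 176.6]
[395.4 114.1]
[470.8  91. ]
[538.3 110.4]
[581.5 159.9]
```

View pics/aw.png

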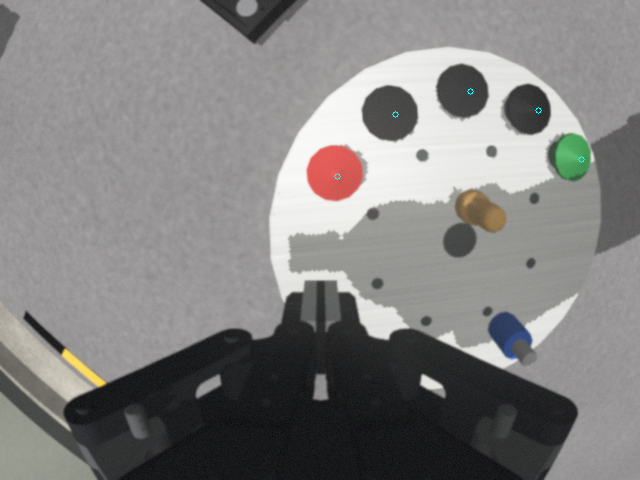

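View pics/as.png

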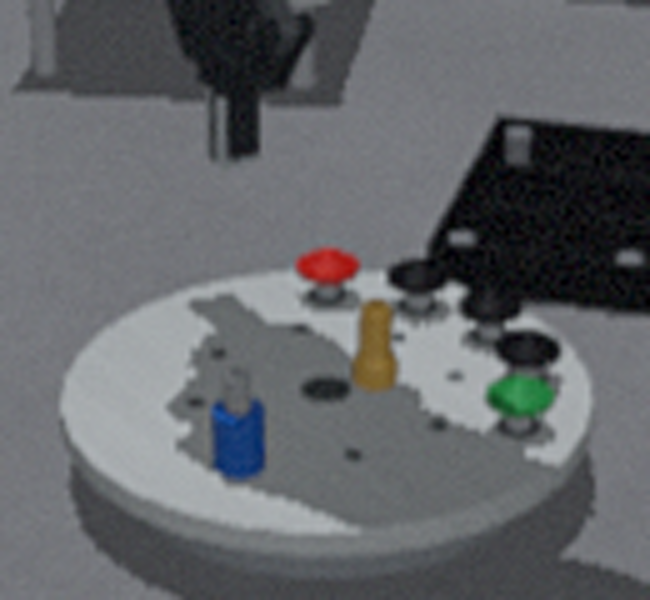

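```bash
python3 - <<'E'
from h import *
from scipy.optimize import least_squares
W=calibration("wrist");T=W["world_to_cam"];K=W["K"]
im=cv2.imread("pics/aw.png"); b,g,r=[im[:,:,i].astype(int) for i in range(3)]
Y,X=np.mgrid[:480,:640]; mx=np.maximum(r,np.maximum(g,b))
seeds=[(335,172),(390,113),(462,90),(528,109),(572,157)];uv=[]
for i,(x,y) in enumerate(seeds):
    m={0:(r-g>60),4:(g-r>30)}.get(i,mx<75)&(np.hypot(X-x,Y-y)<38)
    m=cv2.morphologyEx(m.astype(np.uint8),cv2.MORPH_CLOSE,np.ones((7,7)))
    n,l,st,ce=cv2.connectedComponentsWithStats(m); k=1+np.argmax(st[1:,4]); uv.append(ce[k]); print(st[k],ce[k].round(1))
uv=np.array(uv)
def fe(P):
    q=P@T[:3,:3].T+T[:3,3]; h=np.hypot(q[:,0],q[:,1]); th=np.arctan2(h,q[:,2]); return K[0,0]*(th/h)[:,None]*q[:,:2]+K[:2,2]
a=np.radians([56,28,0,-28,-56])
M=lambda p,z:np.c_[p[0]+.095*np.cos(a+p[2]),p[1]+.095*np.sin(a+p[2]),0*a+z]
for z in(.058,.061,.064):
    f=least_squares(lambda p:(fe(M(p,z))-uv).ravel(),[.587,-.117,np.radians(-132)]); print(z,f.x[:2],np.degrees(f.x[2]),f.cost); print(f.fun.reshape(-1,2).round(1).tolist())
f=least_squares(lambda p:(fe(M(p,p[3]))-uv).ravel(),[.587,-.117,np.radians(-132),.06]); print(f.x,f.cost)
E
```

```text
[ 307  145   56   56 2448] [334.2 172.5]
[ 371   87   45   45 1345] [395. 108.]
[ 438   65   49   51 1924] [462.2  90.4]
[ 506   85   44   48 1643] [527.7 108.8]
[ 554  133   37   47 1395] [572.  156.4]
0.058 [ 0.5864467  -0.11911985] -132.8199287998984 19.030418810463573
[[1.2, -2.1], [-4.0, 3.2], [1.6, -0.9], [1.7, -0.4], [0.1, 0.1]]
0.061 [ 0.58707158 -0.11977288] -132.78925887155856 25.01752218237091
[[-0.3, -1.4], [-4.6, 3.0], [1.9, -1.4], [2.9, -0.6], [1.7, 0.5]]
0.064 [ 0.58769184 -0.12042132] -132.7576115460436 39.28356852995777
[[-1.8, -0.6], [-5.3, 2.8], [2.3, -1.9], [4.1, -0.9], [3.3, 0.9]]
[ 0.58627657 -0.11894211 -2.31828728  0.05718696] 18.75286522108976
```

>>> jog_arm(plan=[[0, -0.002, -0.005, 0, 0, 0], [0, -0.002, -0.01, 0, 0, 0], [0, 0, -0.01, 0, 0, 0], [0, 0, -0.01, 0, 0, 0], [0, 0, -0.01, 0, 0, 0], [0, 0, -0.005, 0, 0, 0], [0, 0, -0.005, 0, 0, 0], [0, 0, -0.003, 0, 0, 0], [0, 0, 0, 0, 0, 0], [0, 0, 0, 0, 0, 0]])

```text
clock: 4.3
tcp_pos: [0.6499, -0.1905, 0.0637]
orientation: [0.0, -0.354, 0.935, -0.0]
wrist_force: [-0.3, 0.0, 0.1]
finger_gap: 0.0001
```

```bash
sed -i 's/^C0=.*/C0=np.array([.5868,-.1188]); A0=-132.5/' h.py; python3 - <<'E'
from h import *
L=[]
for i in range(6):
    s=get_state(); L.append(np.r_[s["tcp_pos"],s["wrist_force"]]); read_camera("side")
print(np.round(L,4)); print(np.mean(L,0).round(4)); show("b")
for d in range(84,-91,-4):
    t=np.radians(A0+d);p=C0+.095*np.array([np.cos(t),np.sin(t)])
    if d<84: print(d,p.round(4),((p-o)*1000).round(1))
    o=p
E
```

```text
[[ 0.6499 -0.1905  0.0637 -0.2857  0.0318  0.0647]
 [ 0.6499 -0.1905  0.0638  0.4259 -0.4848  0.7035]
 [ 0.6499 -0.1905  0.0639  0.3776  0.4116  1.3078]
 [ 0.6499 -0.1905  0.0638  0.1799  0.7173 -0.2629]
 [ 0.6499 -0.1905  0.0638 -0.1596 -0.0377  0.2925]
 [ 0.6499 -0.1905  0.0637  0.6678  0.1031 -0.202 ]]
[ 0.6499 -0.1905  0.0638  0.201   0.1236  0.3173]
4.6 [ 0.6498 -0.1905  0.0637] [ 0.26  0.17 -0.05] [ 0.    -0.354  0.935 -0.   ]
yaw 131.4
r 0.0954 d 83.8
80 [ 0.6446 -0.1942] [-5.1 -4.2]
76 [ 0.6392 -0.198 ] [-5.4 -3.9]
72 [ 0.6336 -0.2015] [-5.7 -3.5]
68 [ 0.6277 -0.2045] [-5.9 -3.1]
64 [ 0.6216 -0.2072] [-6.1 -2.6]
60 [ 0.6154 -0.2094] [-6.3 -2.2]
56 [ 0.609  -0.2112] [-6.4 -1.8]
52 [ 0.6025 -0.2125] [-6.5 -1.3]
48 [ 0.5959 -0.2134] [-6.6 -0.9]
44 [ 0.5893 -0.2138] [-6.6 -0.4]
40 [ 0.5827 -0.2137] [-6.6  0.1]
36 [ 0.576  -0.2132] [-6.6  0.5]
32 [ 0.5695 -0.2122] [-6.6  1. ]
28 [ 0.563  -0.2108] [-6.5  1.4]
24 [ 0.5567 -0.2089] [-6.4  1.9]
20 [ 0.5504 -0.2066] [-6.2  2.3]
16 [ 0.5444 -0.2038] [-6.   2.7]
12 [ 0.5386 -0.2007] [-5.8  3.2]
8 [ 0.533  -0.1971] [-5.6  3.6]
4 [ 0.5277 -0.1931] [-5.3  3.9]
0 [ 0.5226 -0.1888] [-5.   4.3]
-4 [ 0.5179 -0.1842] [-4.7  4.6]
-8 [ 0.5135 -0.1792] [-4.4  5. ]
-12 [ 0.5095 -0.174 ] [-4.   5.3]
-16 [ 0.5058 -0.1684] [-3.7  5.5]
-20 [ 0.5025 -0.1627] [-3.3  5.8]
-24 [ 0.4997 -0.1567] [-2.9  6. ]
-28 [ 0.4972 -0.1505] [-2.4  6.2]
-32 [ 0.4953 -0.1442] [-2.   6.3]
-36 [ 0.4937 -0.1377] [-1.5  6.4]
-40 [ 0.4926 -0.1312] [-1.1  6.5]
-44 [ 0.492  -0.1246] [-0.6  6.6]
-48 [ 0.4918 -0.118 ] [-0.2  6.6]
-52 [ 0.4921 -0.1113] [0.3 6.6]
-56 [ 0.4928 -0.1048] [0.8 6.6]
-60 [ 0.4941 -0.0982] [1.2 6.5]
-64 [ 0.4957 -0.0918] [1.7 6.4]
-68 [ 0.4978 -0.0855] [2.1 6.3]
-72 [ 0.5004 -0.0794] [2.5 6.1]
-76 [ 0.5033 -0.0735] [3.  5.9]
-80 [ 0.5067 -0.0678] [3.4 5.7]
-84 [ 0.5104 -0.0623] [3.8 5.5]
-88 [ 0.5146 -0.0571] [4.1 5.2]
```

View pics/bs.png

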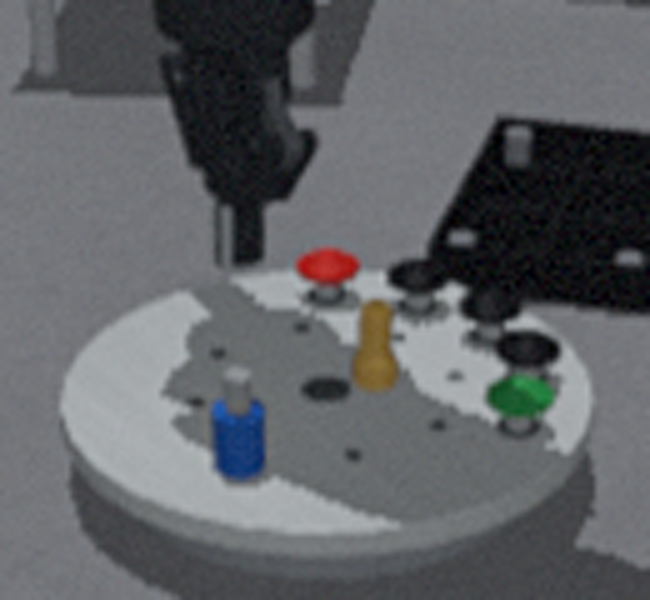

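```bash
python3 - <<'E'
from h import *
f=lambda d:C0+.095*np.array([np.cos(np.radians(A0+d)),np.sin(np.radians(A0+d))])
acc=f(84).round(4)
for k in range(1,61):
    st=(f(84-2.8*k)-acc).round(4); acc=acc+st; print((st*1000).round(1).tolist(),end=' ' if k%10 else '\n')
E
```

```text
[-3.5, -2.9] [-3.7, -2.9] [-3.8, -2.6] [-4.0, -2.4] [-4.0, -2.3] [-4.2, -2.0] [-4.3, -1.8] [-4.3, -1.7] [-4.4, -1.4] [-4.5, -1.2]
[-4.6, -0.9] [-4.5, -0.8] [-4.7, -0.5] [-4.6, -0.3] [-4.6, -0.1] [-4.7, 0.2] [-4.6, 0.3] [-4.6, 0.6] [-4.6, 0.9] [-4.5, 1.0]
[-4.5, 1.3] [-4.3, 1.5] [-4.4, 1.7] [-4.2, 1.9] [-4.1, 2.1] [-4.1, 2.3] [-3.9, 2.5] [-3.7, 2.7] [-3.7, 2.9] [-3.5, 3.1]
[-3.3, 3.2] [-3.2, 3.4] [-3.0, 3.5] [-2.9, 3.7] [-2.6, 3.8] [-2.5, 3.9] [-2.3, 4.0] [-2.0, 4.2] [-1.9, 4.3] [-1.7, 4.3]
[-1.4, 4.4] [-1.2, 4.5] [-1.0, 4.5] [-0.8, 4.6] [-0.6, 4.6] [-0.3, 4.6] [-0.1, 4.7] [0.1, 4.6] [0.4, 4.6] [0.5, 4.6]
[0.8, 4.6] [1.1, 4.5] [1.2, 4.5] [1.5, 4.4] [1.6, 4.4] [1.9, 4.2] [2.1, 4.1] [2.3, 4.1] [2.5, 3.9] [2.6, 3.8]
```

>>> jog_arm(plan=[[-0.0035, -0.0025, -0.0006, 0, 0, -2.8], [-0.0037, -0.0029, 0, 0, 0, -2.8], [-0.0038, -0.0026, 0, 0, 0, -2.8], [-0.004, -0.0024, 0, 0, 0, -2.8], [-0.004, -0.0023, 0, 0, 0, -2.8], [-0.0042, -0.002, 0, 0, 0, -2.8], [-0.0043, -0.0018, 0, 0, 0, -2.8], [-0.0043, -0.0017, 0, 0, 0, -2.8], [-0.0044, -0.0014, 0, 0, 0, -2.8], [-0.0045, -0.0012, 0, 0, 0, -2.8]])

```text
clock: 5.65
tcp_pos: [0.6103, -0.2116, 0.0639]
orientation: [0.002, -0.116, 0.993, -0.001]
wrist_force: [2.6, -0.3, 2.4]
finger_gap: -0.0002
```

```bash
python3 - <<'E'
from h import *
for i in range(5):
    s=get_state(); print(s["tcp_pos"].round(4),s["wrist_force"].round(2)); read_camera("side")
show("c")
E
```

```text
[ 0.6103 -0.2116  0.0639] [ 2.63 -0.3   2.37]
[ 0.6095 -0.2118  0.0639] [0.46 0.47 3.1 ]
[ 0.6096 -0.2118  0.0638] [ 1.46 -0.97  3.01]
[ 0.6096 -0.2117  0.0637] [-0.   -0.09  3.15]
[ 0.6096 -0.2117  0.0635] [ 0.71 -0.9   2.74]
5.9 [ 0.6096 -0.2117  0.0634] [ 0.9  -1.22  3.07] [ 0.001 -0.117  0.993 -0.001]
yaw 103.5
r 0.0956 d 56.3
```

View pics/cs.png

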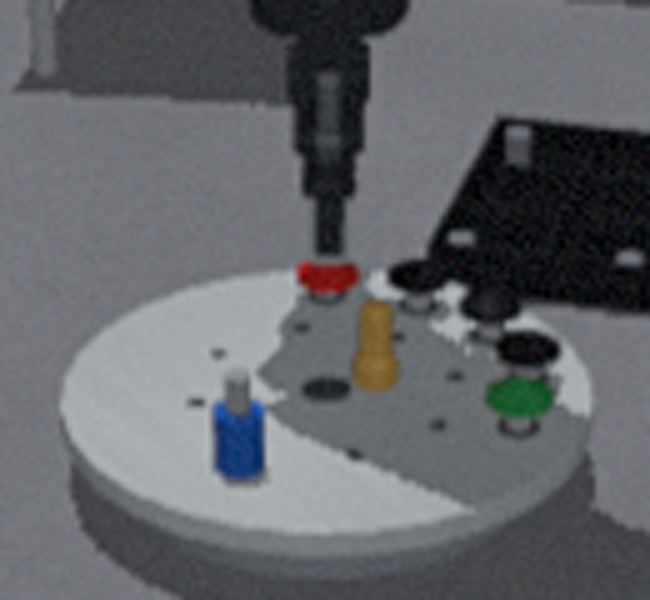

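Red is pressed with the tip centred on it. The reading is about 3.0 N, which is about 4.3 mm, so I'll lower 0.5 mm and go on.

>>> jog_arm(plan=[[-0.0046, -0.0006, -0.0005, 0, 0, -2.8], [-0.0047, -0.0006, 0, 0, 0, -2.8], [-0.0049, -0.0004, 0, 0, 0, -2.8], [-0.0047, -0.0002, 0, 0, 0, -2.8], [-0.0047, 0, 0, 0, 0, -2.8], [-0.0047, 0.0002, 0, 0, 0, -2.8], [-0.0046, 0.0003, 0, 0, 0, -2.8], [-0.0046, 0.0006, 0, 0, 0, -2.8], [-0.0046, 0.0009, 0, 0, 0, -2.8], [-0.0045, 0.001, 0, 0, 0, -2.8]])

```text
clock: 6.95
tcp_pos: [0.5634, -0.2102, 0.0628]
orientation: [0.001, 0.128, 0.992, -0.0]
wrist_force: [1.6, 0.0, 3.2]
finger_gap: -0.0001
```

```bash
python3 - <<'E'
from h import *
for i in range(4):
    s=get_state(); print(s["tcp_pos"].round(4),s["wrist_force"].round(2)); read_camera("side")
show("d")
E
```

```text
[ 0.5634 -0.2102  0.0628] [1.56 0.02 3.22]
[ 0.5625 -0.2099  0.0627] [1.04 0.08 2.96]
[ 0.5626 -0.21    0.0626] [ 0.97 -0.73  3.91]
[ 0.5626 -0.21    0.0625] [0.83 0.14 3.22]
7.15 [ 0.5626 -0.21    0.0624] [ 1.11 -0.08  4.41] [0.    0.126 0.992 0.   ]
yaw 75.5
r 0.0944 d 27.6
```

View pics/ds.png

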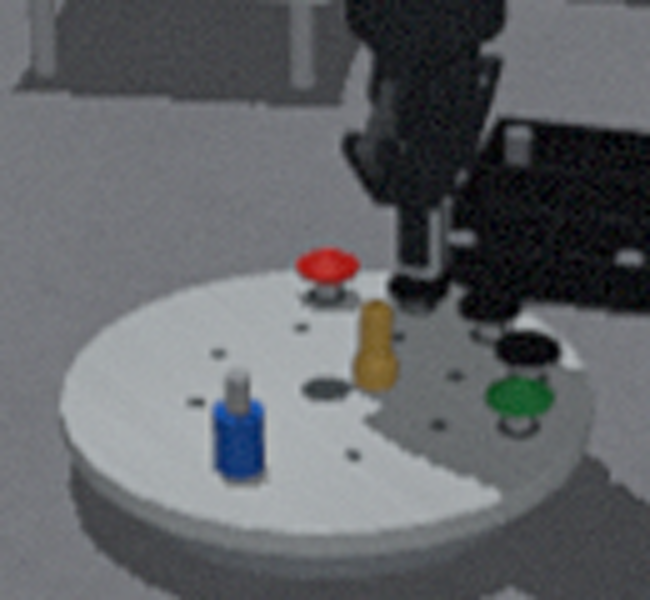

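>>> jog_arm(plan=[[-0.0045, 0.0009, 0.0003, 0, 0, -2.8], [-0.0043, 0.0012, 0, 0, 0, -2.8], [-0.0043, 0.0016, 0, 0, 0, -2.8], [-0.0041, 0.0018, 0, 0, 0, -2.8], [-0.0041, 0.0021, 0, 0, 0, -2.8], [-0.0041, 0.0023, 0, 0, 0, -2.8], [-0.0039, 0.0025, 0, 0, 0, -2.8], [-0.0037, 0.0027, 0, 0, 0, -2.8], [-0.0036, 0.0029, 0, 0, 0, -2.8], [-0.0035, 0.0031, 0, 0, 0, -2.8]])

```text
clock: 8.2
tcp_pos: [0.5228, -0.1895, 0.0628]
orientation: [0.001, 0.364, 0.931, -0.0]
wrist_force: [2.1, -2.3, 4.1]
finger_gap: 0.0003
```

```bash
python3 - <<'E'
from h import *
for i in range(4):
    s=get_state(); print(s["tcp_pos"].round(4),s["wrist_force"].round(2)); read_camera("side")
show("e")
E
```

```text
[ 0.5228 -0.1895  0.0628] [ 2.11 -2.3   4.07]
[ 0.5221 -0.1888  0.0626] [ 1.34 -0.74  2.93]
[ 0.5222 -0.1889  0.0626] [1.32 0.1  4.18]
[ 0.5222 -0.1889  0.0625] [ 0.96 -0.43  3.95]
8.4 [ 0.5222 -0.1889  0.0625] [ 0.41 -1.87  4.19] [-0.     0.362  0.932  0.   ]
yaw 47.5
r 0.0953 d -0.1
```

View pics/es.png

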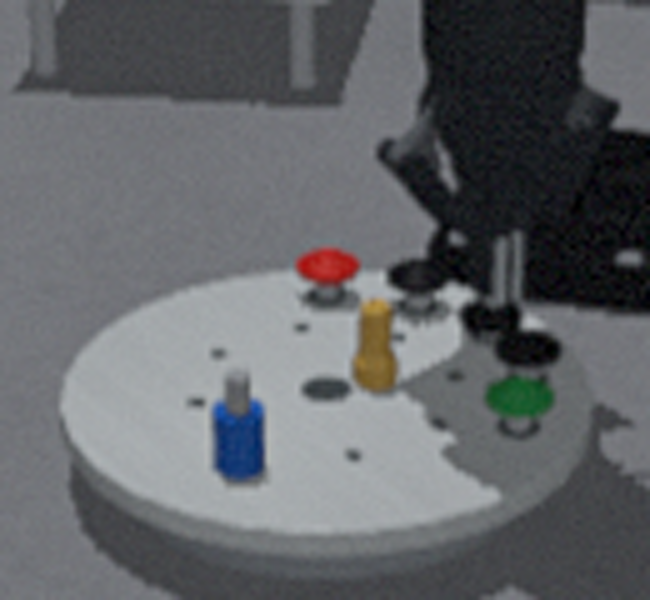

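>>> jog_arm(plan=[[-0.0031, 0.0032, 0.0003, 0, 0, -2.8], [-0.0031, 0.0034, 0, 0, 0, -2.8], [-0.003, 0.0035, 0, 0, 0, -2.8], [-0.0029, 0.0037, 0, 0, 0, -2.8], [-0.0026, 0.0038, 0, 0, 0, -2.8], [-0.0025, 0.0039, 0, 0, 0, -2.8], [-0.0023, 0.004, 0, 0, 0, -2.8], [-0.002, 0.0042, 0, 0, 0, -2.8], [-0.0019, 0.0043, 0, 0, 0, -2.8], [-0.0017, 0.0043, 0, 0, 0, -2.8]])

```text
clock: 9.45
tcp_pos: [0.4973, -0.1511, 0.0628]
orientation: [0.0, 0.578, 0.816, -0.0]
wrist_force: [0.3, -2.0, 3.5]
finger_gap: -0.0002
```

```bash
python3 - <<'E'
from h import *
for i in range(4):
    s=get_state(); print(s["tcp_pos"].round(4),s["wrist_force"].round(2)); read_camera("side")
show("f")
E
```

```text
[ 0.4973 -0.1511  0.0628] [ 0.32 -2.04  3.47]
[ 0.497  -0.1504  0.0628] [ 1.42 -1.99  4.04]
[ 0.4971 -0.1505  0.0628] [ 0.04 -0.82  2.73]
[ 0.4971 -0.1505  0.0627] [ 0.76 -0.72  4.23]
9.65 [ 0.4971 -0.1505  0.0627] [ 0.98 -0.36  3.28] [-0.     0.577  0.817  0.   ]
yaw 19.5
r 0.0952 d -28.0
```

View pics/fs.png

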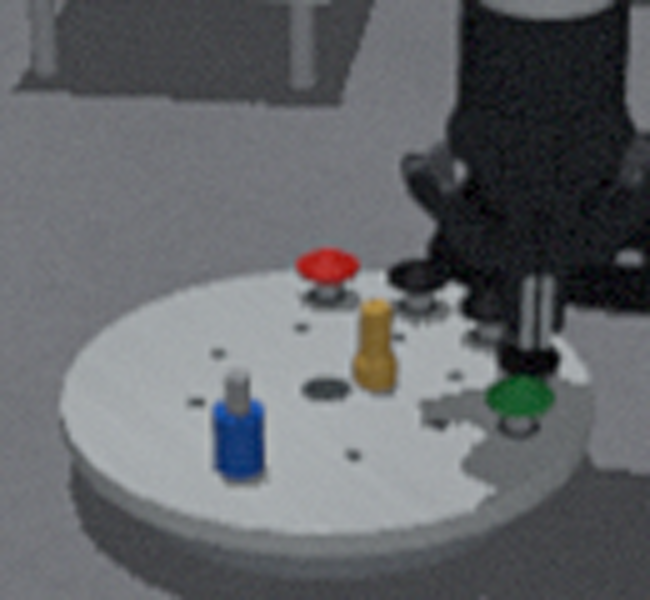

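Pad 4 is down, with the others up and the pin and gauge undisturbed. Going on to green.

>>> jog_arm(plan=[[-0.0013, 0.0044, 0.0001, 0, 0, -2.8], [-0.0012, 0.0045, 0, 0, 0, -2.8], [-0.001, 0.0045, 0, 0, 0, -2.8], [-0.0008, 0.0046, 0, 0, 0, -2.8], [-0.0006, 0.0046, 0, 0, 0, -2.8], [-0.0003, 0.0046, 0, 0, 0, -2.8], [-0.0001, 0.0047, 0, 0, 0, -2.8], [0.0001, 0.0046, 0, 0, 0, -2.8], [0.0004, 0.0046, 0, 0, 0, -2.8], [0.0005, 0.0046, 0, 0, 0, -2.8]])

```text
clock: 10.7
tcp_pos: [0.4925, -0.1054, 0.0628]
orientation: [0.0, 0.759, 0.652, -0.001]
wrist_force: [0.1, -2.6, 3.2]
finger_gap: 0.0002
```

```bash
python3 - <<'E'
from h import *
for i in range(4):
    s=get_state(); print(s["tcp_pos"].round(4),s["wrist_force"].round(2)); read_camera("side")
show("g")
E
```

```text
[ 0.4925 -0.1054  0.0628] [ 0.05 -2.61  3.21]
[ 0.4926 -0.1047  0.0628] [-0.94 -2.31  3.31]
[ 0.4926 -0.1048  0.0628] [-0.48 -0.86  2.99]
[ 0.4926 -0.1048  0.0628] [ 0.68 -0.87  4.06]
10.9 [ 0.4926 -0.1049  0.0628] [-0.51  0.22  3.46] [-0.     0.758  0.653 -0.   ]
yaw -8.5
r 0.0952 d -55.9
```

View pics/gs.png

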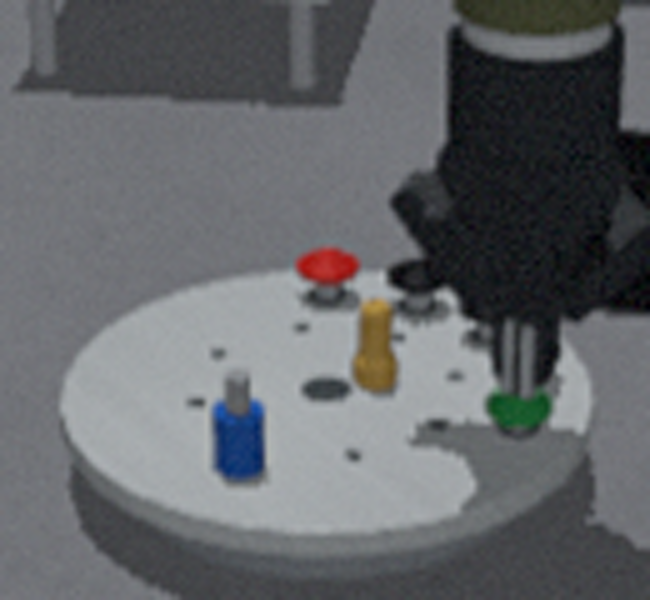

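>>> jog_arm(plan=[[0.0008, 0.0046, 0, 0, 0, -2.8], [0.0009, 0.0046, 0, 0, 0, -2.0], [0.0008, 0.0046, 0, 0, 0, 0], [0.0006, 0.0046, 0, 0, 0, 0], [0.0004, 0.0046, 0, 0, 0, 0], [0, 0.0046, 0, 0, 0, 0], [0, 0.0046, 0, 0, 0, 0], [0, 0.0046, 0, 0, 0, 0], [0, 0.0046, 0, 0, 0, 0], [0, 0.004, 0.002, 0, 0, 0]])

```text
clock: 11.95
tcp_pos: [0.496, -0.059, 0.0647]
orientation: [-0.0, 0.785, 0.62, -0.0]
wrist_force: [-0.5, 0.2, 0.1]
finger_gap: -0.0
```

>>> jog_arm(plan=[[0, 0, 0.01, 0, 0, 0], [0, 0, 0.02, 0, 0, 0], [0, 0, 0.03, 0, 0, 0], [0, 0, 0.03, 0, 0, 0], [0, 0, 0.03, 0, 0, 0], [-0.01, 0.02, 0.02, 0, 0, 0], [-0.02, 0.04, 0, 0, 0, 0], [-0.02, 0.04, 0, 0, 0, 0], [-0.01, 0.03, 0, 0, 0, 0], [-0.01, 0.02, 0, 0, 0, 0]])

```text
clock: 12.95
tcp_pos: [0.4256, 0.0921, 0.2061]
orientation: [0.0, 0.784, 0.62, 0.001]
wrist_force: [0.2, -0.5, -0.8]
finger_gap: -0.0001
```

>>> jog_arm(plan=[[-0.01, 0.03, 0, 0, 0, 0], [-0.01, 0.04, 0, 0, 0, 0], [-0.01, 0.04, 0, 0, 0, 0], [-0.01, 0.02, 0, 0, 0, 0], [0, 0.01, 0, 0, 0, 0], [0, 0, 0, 0, 0, 0], [0, 0, 0, 0, 0, 0], [0, 0, 0, 0, 0, 0], [0, 0, 0, 0, 0, 0], [0, 0, 0, 0, 0, 0]])

```text
clock: 13.95
tcp_pos: [0.3866, 0.2298, 0.2049]
orientation: [0.0, 0.785, 0.619, -0.0]
wrist_force: [0.2, 0.4, 0.1]
finger_gap: 0.0001
```

```bash
python3 - <<'E'
from h import *
show("z")
im=read_camera("top")[:,:,::-1]; cv2.imwrite("pics/zt.png",im)
a=cv2.imread("pics/s1.png");print(get_state()["qvel"].round(3))
E
```

```text
13.95 [0.3866 0.2298 0.2049] [0.21 0.45 0.12] [ 0.     0.785  0.619 -0.   ]
yaw -13.5
r 0.402 d -107.6
[ 0.005  0.001 -0.     0.     0.002 -0.002]
```

View pics/zt.png

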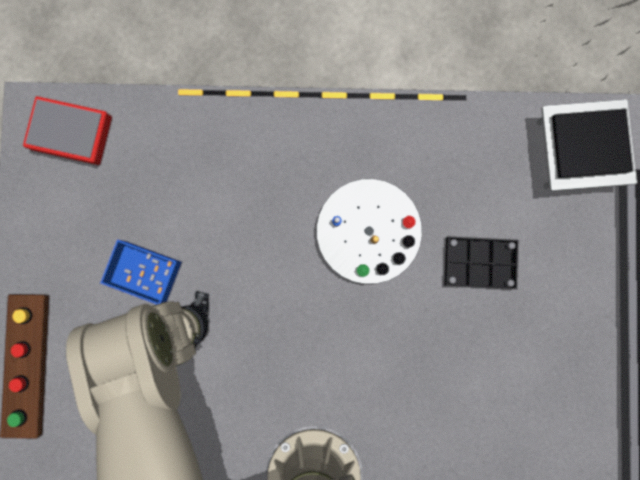

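View pics/zs.png

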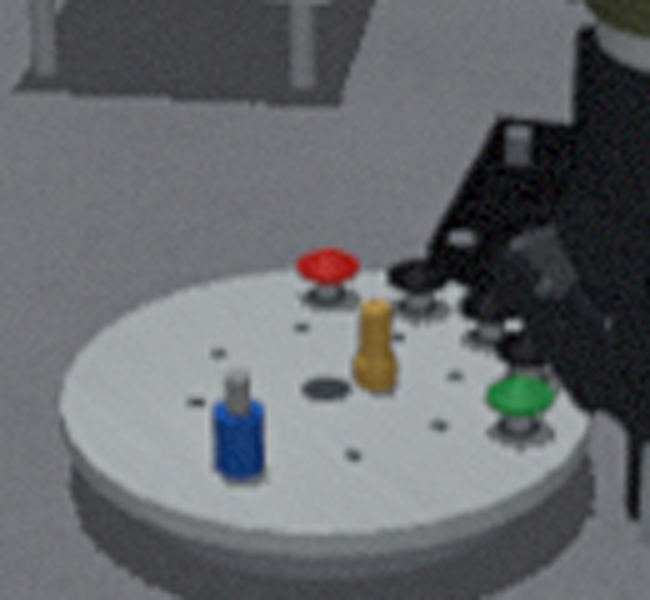

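All the pads are up at their original pixels, the pin, gauge, bin and cover are unmoved, and the arm is clear of the dial.

```bash
python3 -c "
from workcell import *
print(hand_in())"
```

```text
the job is handed in; nothing more can be done
None
```

I ran the closed fingertips along the arc from the red pad to the green pad, with the tips turned to follow the curve, and handed the job in at about 14 s.

- **Dips:** I stopped on each pad to read height and force. Tip height was 62.5–63.8 mm. Upward force was about 3–4 N. Against the 0.7 N/mm springs, both put the dip at about 4.5 mm on red and 5–5.5 mm on the other four, well short of the 12 mm stop. The force readings scatter by about ±0.6 N.
- **Other pads:** In the side view at each stop, every pad I could see other than the pressed one was up. The arm hid some pads in some of those pictures. I took no pictures midway between pads. By geometry, the tip should clear both neighbours there by only about 1 mm.
- **Finish:** The last top and side views show all five pads back up, and the pin, gauge, bin and cover where they started. The arm stands still about 0.4 m from the dial's centre at 0.2 m height, with wrist force near zero.
- **Disagreement:** The wrist-camera and top-camera fits of the dial centre differed by about 2–3 mm. I used a compromise, and the tip passed over the middle of the pads.

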